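# Sweep the nutshells off the board into its waste drawer

## Task

Clear the four half walnut shells off the chopping board: hook the steel pull with a fingertip and draw the waste drawer under the board out nearly to its stop, sweep all four shells over the board's left edge into the drawer with your fingertips, then push the drawer fully shut. Only push and sweep, gently: do not lift, carry or press hard on any shell, and leave the garlic bulb on the board and everything round the board where they stand.

Things in the scene. Friction and masses are not known exactly. Their poses are not given: they have to be found in the camera images.
- prep_board: the standing unit: a brown striped wooden chopping board, 240 mm (its x) by 270 mm (its y) by 16 mm, on a wooden case; it does not slide. Board top 58 mm above the worktop, flat, no rim. Origin: on the worktop under the board's centre; x points away from the robot (turned by its yaw), y to the left. The waste drawer slides out of its left end, along its +y.
- board_edge (a point): middle of the upper edge of the board's left end (board frame: x 0, y 135 mm, z 58 mm); the shells go over this edge. Axes as prep_board. Wall cabinets hang 460 mm above the worktop over and behind the board's far edge and beyond its left end, so keep the hand low there.
- waste_drawer (a joint): drawer under the board: 0 = shut, 0.090 m = out at its stop; slides along the board's +y with about 1.5 N of friction, stays where left; no spring, no latch. A steel tray, open on top, with a wooden front 228 mm wide, top edge 40 mm above the worktop. Out, the open mouth from the board's edge to the front is 10 mm shorter than the joint value and 192 mm wide (board x -96 to 96).
- drawer_pull (a point): middle of the steel bow pull on the drawer's front: a round level bar 10 mm thick along the board's x, straight over x -50 to 50 mm, ends bent back to the front at x -60 and 60 mm; axis 26 mm above the worktop and 40 mm outside the front's face, so 35 mm are clear between bar and front for a fingertip from above, down to the worktop. Moves with the drawer. Axes as prep_board.
- drawer_floor (a point): centre of the drawer tray's inner floor, 7 mm above the worktop, moves with the drawer; inside the tray is 192 mm (x) by 230 mm (y), walls 31 mm high, 35 mm from the floor to the underside of the board. Axes as prep_board.
- shell1: half walnut shell (one of four alike): a brown wrinkled dome 37 mm across and 17 mm high, 12 g, hollow-looking, lying with its flat open side down on the board. Origin: centre of that flat side; z points up through the dome; the yaw means nothing. It slides and does not roll.
- shell2: half walnut shell (one of four alike): a brown wrinkled dome 37 mm across and 17 mm high, 12 g, hollow-looking, lying with its flat open side down on the board. Origin: centre of that flat side; z points up through the dome; the yaw means nothing. It slides and does not roll.
- shell3: half walnut shell (one of four alike): a brown wrinkled dome 37 mm across and 17 mm high, 12 g, hollow-looking, lying with its flat open side down on the board. Origin: centre of that flat side; z points up through the dome; the yaw means nothing. It slides and does not roll.
- shell4: half walnut shell (one of four alike): a brown wrinkled dome 37 mm across and 17 mm high, 12 g, hollow-looking, lying with its flat open side down on the board. Origin: centre of that flat side; z points up through the dome; the yaw means nothing. It slides and does not roll.
- garlic: a whole pale garlic bulb, 48 x 50 mm and 51 mm high, 60 g, standing loose on the board among the shells; it stays where it is. Origin: centre of its underside.
- kernel_bowl: bystander: white bowl of shelled nuts, 120 mm across, 48 mm high, left of the board. Origin: centre of its underside.
- tumbler: bystander: clear glass, 81 mm across, 93 mm high, behind the board. Origin: centre of its underside.
- lemon: bystander: lemon 72 x 55 x 56 mm, lying back left of the board. Origin: centre of its underside.
- mug: bystander: orange mug, 81 mm across and 101 mm high, far to the right on the front strip of the worktop. Origin: centre of its underside.
- peeler: bystander: peeler 170 mm long, 18 mm high, lying on the front strip of the worktop to the right. Origin: centre of its underside.
- spice_jar: bystander: spice jar 45 mm across, 106 mm high, back left of the board. Origin: centre of its underside.

How it is judged:
On the way, in this order (a step that is already met when the one before it is completed fails the run):
1. the drawer is drawn out, at least 70 mm (value of joint waste_drawer above 0.07 m), for 0.1 s.
2. all four shells lie in the drawer while it is still out at least 45 mm (x of shell1 in the frame of drawer_floor between -0.096 and 0.096 m and y of shell1 in the frame of drawer_floor between -0.115 and 0.115 m and z of shell1 in the frame of drawer_floor between -0.01 and 0.045 m and x of shell2 in the frame of drawer_floor between -0.096 and 0.096 m and y of shell2 in the frame of drawer_floor between -0.115 and 0.115 m and z of shell2 in the frame of drawer_floor between -0.01 and 0.045 m and x of shell3 in the frame of drawer_floor between -0.096 and 0.096 m and y of shell3 in the frame of drawer_floor between -0.115 and 0.115 m and z of shell3 in the frame of drawer_floor between -0.01 and 0.045 m and x of shell4 in the frame of drawer_floor between -0.096 and 0.096 m and y of shell4 in the frame of drawer_floor between -0.115 and 0.115 m and z of shell4 in the frame of drawer_floor between -0.01 and 0.045 m and value of joint waste_drawer above 0.045 m), for 0.2 s.
At the end, for the whole second after the job is handed in: the drawer is shut to within 6 mm and all four half shells lie in its tray, below the board (value of joint waste_drawer below 0.006 m and x of shell1 in the frame of drawer_floor between -0.096 and 0.096 m and y of shell1 in the frame of drawer_floor between -0.115 and 0.115 m and z of shell1 in the frame of drawer_floor between -0.01 and 0.045 m and x of shell2 in the frame of drawer_floor between -0.096 and 0.096 m and y of shell2 in the frame of drawer_floor between -0.115 and 0.115 m and z of shell2 in the frame of drawer_floor between -0.01 and 0.045 m and x of shell3 in the frame of drawer_floor between -0.096 and 0.096 m and y of shell3 in the frame of drawer_floor between -0.115 and 0.115 m and z of shell3 in the frame of drawer_floor between -0.01 and 0.045 m and x of shell4 in the frame of drawer_floor between -0.096 and 0.096 m and y of shell4 in the frame of drawer_floor between -0.115 and 0.115 m and z of shell4 in the frame of drawer_floor between -0.01 and 0.045 m); the robot touches nothing.
It fails at once if a shell is lifted or carried (its flat side's centre more than 30 mm above the board's top) (height (world z) of any of shell1, shell2, shell3, shell4 above 0.088 m).
It fails at once if a shell is squeezed or pressed with more than 15 N (contact force between the fingers and shell1 above 15 N or contact force between the fingers and shell2 above 15 N or contact force between the fingers and shell3 above 15 N or contact force between the fingers and shell4 above 15 N).
It fails at once if the garlic bulb is moved more than 20 mm (distance of garlic from where it was at the start of the episode above 0.02 m).
It fails at once if a bystander is moved more than 25 mm (distance of any of kernel_bowl, tumbler, lemon, mug, peeler, spice_jar from where it was at the start of the episode above 0.025 m).
It also fails if it takes over 72 s, if anything falls off the work surface, if the arm or the gripper's body presses on something with over 40 N, if the wrist force passes 120 N, or if a joint passes its speed limit or range.

## Robot

A 6-joint arm with a two-finger parallel gripper is mounted at the origin on a cart in front of the work surface, level with it; the furniture and walls round the work are solid. World frame = base frame: x ahead of the robot, y to its left, z up, the work surface at z = 0. Lengths are in m, angles in rad, forces in N, time in s.
With the tool pointing down it reaches from about 0.35 to 0.975 m from the base axis. Payload 4.9 kg.
Tool frame: the origin (TCP) lies at the very end of the fingers, on their centre line; the grasp point (between the pads) lies 19 mm behind it (ctrl.grasp_offset is the distance from the TCP to the grasp point, in m); z points along the fingers, y is the line along which they close (so a half turn about z gives the same grasp; the last joint's range is limited). The gripper opens to 85 mm and grips with 20 to 120 N. Pads are 22 mm wide; open, the fingers measure 114 mm over their backs; the gripper's body (76 mm by 85 mm) begins 54 mm behind the grasp point. The pads swing forward as they close: fully open they stand 13 mm farther back than shut.
Start: joints at [-1.331, 0.053, 1.613, -0, 1.476, -0.119], TCP at [0.219, -0.585, 0.231] pointing down, gripper open.
Joint ranges: [-3.01, 3.01], [-1.01, 2.22], [0.06, 2.58], [-1.02, 4.17], [0.09, 2.62], [-3.14, 3.14]. Speed limits (rad/s): [2.57, 2.57, 3.14, 3.14, 3.14, 3.14].

## Interface

Orientations are given as a rotation vector (axis times angle).
In Python, from station import ctrl, optics gives the robot as it stands.
- The arm moves only by the shell command python3 -m handwheel 'ROWS' [OPENING] [FORCE]. ROWS is JSON, a list of rows, each an object of numbers: "tx", "ty", "tz": the shift along the tool's x, y, z in mm; "roll": the turn about the tool's z in rad. A call has 1 to 12 rows; each row shifts and turns the commanded pose from where the row before left it, along the tool's axes as they then stand; what a row does not reach is not made up. A row lasts 1/12 s, in which the tool goes at most 41.7 mm and 7.16 degrees, less where a joint would pass 70% of its speed; a pose out of reach is approached as far as the arm can. A call with a gripper value outside its range is refused whole. OPENING is the finger opening in mm, from 0 to 85.4, set as the call begins (- or left out, the last holds). The fingers move at their own pace and stop on an object; FORCE is the grip in N (left out, the last holds). Time passes only in rows, so rows that do not move let the fingers close. It gives the time, the measured TCP pose, the force, the opening and the grip force at its end, in the units of the state.
- ctrl.get_obs(): the state, without advancing time (a new reading comes with each control period).
- optics.get_image(name): name is "scene" or "top" or "wrist"; returns (picture, depth): 480x640x3 uint8, red, green, blue; 480x640 float32, m along the optical axis (not along the pixel's ray), 0 where there is no reading.
- optics.camera_params(name): a dict with "mtx" (3x3 intrinsics, pixels), "extrinsics" (4x4, takes a point from camera to world coordinates); the wrist camera has in their place "tool_from_camera" (4x4, takes a point from camera to tool coordinates, whose origin is the TCP and whose axes are the flange's). Camera axes: x right, y down, z forward; pixel columns grow to the right and rows downward; lengths in m; the calibration is good to about 2 mm. A picture is of the moment at which its call begins: read the wrist's pose just before it. camera_params takes no time and is no camera call.
- ctrl.finish_job(): hands the job in; it is judged then, once.
The state is a dict: "t": time; "q": joint angles; "dq": joint speeds; "effort": joint torques, N m; "tool_pos": TCP position; "tool_rot": TCP orientation; "contact_force": force on the tool from outside, world axes, zero at the start; "wrist_torque": the same for the moment, N m; "opening": finger opening in m; "grip_force": force on a finger pad.
Only numpy, scipy, OpenCV 4.12 (cv2) and the standard library are available. Lean on these libraries where they do the work, as an engineer would, in place of code of your own. Each camera call takes 0.05 s, during which the arm holds its last target. There are 200 camera calls.

## Working session

There is one attempt and no reset: what is moved stays moved. The work goes in short steps, Python scripts to look and compute and a shell command to move; the robot and the scene stay as the last step left them, time stands still between calls to the robot, and variables do not carry over. Pictures are saved under pics/ and viewed, at most 10 in all, crops included, and the job is handed in when it is done.

```bash
ls; mkdir -p pics
python3 - <<'E'
from station import ctrl, optics
import cv2,numpy as np
o=ctrl.get_obs(); print(o['t'],o['tool_pos'],o['tool_rot'],o['opening'])
for n in ("scene","top"):
    im,d=optics.get_image(n); cv2.imwrite(f"pics/{n}0.png",im[:,:,::-1]); np.save(f"pics/{n}0.npy",d)
    p=optics.camera_params(n); print(n,np.round(p['mtx'],1).tolist(),np.round(p['extrinsics'],3).tolist(),(d>0).mean())
print(optics.camera_params("wrist"))
E
```

```text
pics
0.0 [ 0.21929642 -0.5845776   0.23006105] [-3.08912038e+00 -5.60219295e-01  2.56755863e-04] 0.08516212865771729
scene [[450.8, 0.0, 317.4], [0.0, 450.8, 244.5], [0.0, 0.0, 1.0]] [[-0.204, -0.477, 0.855, -0.92], [-0.979, 0.101, -0.178, 0.312], [-0.001, -0.873, -0.488, 0.873], [0.0, 0.0, 0.0, 1.0]] 0.9959733072916667
top [[517.5, 0.0, 304.2], [0.0, 517.5, 239.6], [0.0, 0.0, 1.0]] [[-0.018, -0.997, 0.073, 0.406], [-1.0, 0.019, 0.017, -0.007], [-0.018, -0.073, -0.997, 1.686], [0.0, 0.0, 0.0, 1.0]] 0.9962467447916666
{'mtx': array([[346.12052786,   0.        , 317.87229013],
       [  0.        , 346.12052786, 237.46485103],
       [  0.        ,   0.        ,   1.        ]]), 'tool_from_camera': array([[-1.58945802e-04, -9.53676708e-01, -3.00833362e-01,
         7.81064502e-02],
       [ 9.99999974e-01, -2.00199444e-04,  1.06303863e-04,
         5.66885213e-04],
       [-1.61606190e-04, -3.00833337e-01,  9.53676715e-01,
        -1.43624518e-01],
       [ 0.00000000e+00,  0.00000000e+00,  0.00000000e+00,
         1.00000000e+00]])}
```

View pics/top0.png

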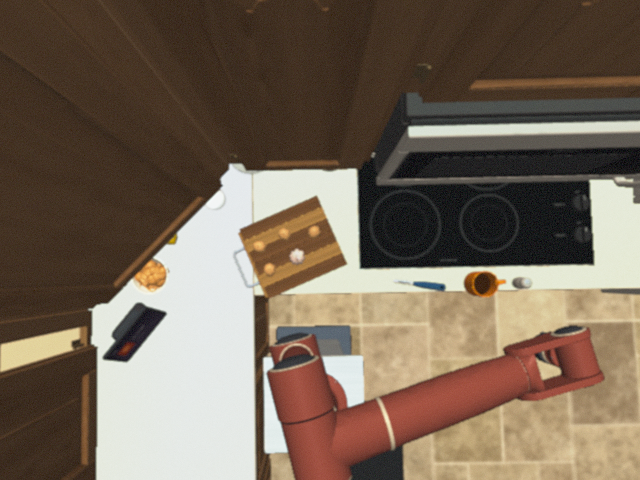

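View pics/scene0.png

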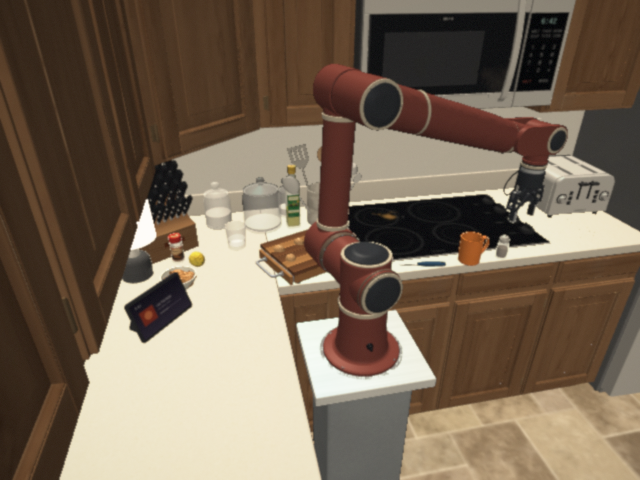

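The top view shows the board with corners about (239,232), (319,197), (347,262), (268,298). Shells are near (259,246), (284,233), (314,231) and (269,268), with garlic at (297,256). The pull is at the left, (235–250, 250–288), and the bowl at (150,275). I'll enlarge the view and compute positions.

```bash
cat > h.py <<'E'
import numpy as np,cv2
from station import ctrl,optics
from scipy.spatial.transform import Rotation as R
def cam(n,o=None):
    p=optics.camera_params(n)
    if n=="wrist":
        T=np.eye(4);T[:3,:3]=R.from_rotvec(o['tool_rot']).as_matrix();T[:3,3]=o['tool_pos']
        return p['mtx'],T@p['tool_from_camera']
    return p['mtx'],p['extrinsics']
def ray(K,E,u,v):
    return E[:3,3],E[:3,:3]@np.array([(u-K[0,2])/K[0,0],(v-K[1,2])/K[1,1],1])
def at_z(K,E,u,v,z):
    c,d=ray(K,E,u,v);return c+d*(z-c[2])/d[2]
def dep(K,E,D,u,v):
    c,d=ray(K,E,u,v);return c+d*D[int(round(v)),int(round(u))]
def tri(a,b):  # two (K,E,u,v): midpoint and gap
    (c1,d1),(c2,d2)=ray(*a),ray(*b);A=np.stack([d1,-d2],1)
    s=np.linalg.lstsq(A,c2-c1,rcond=None)[0];p,q=c1+d1*s[0],c2+d2*s[1]
    return (p+q)/2,np.linalg.norm(p-q)
E
python3 - <<'E'
from h import *
K,E=cam("top");D=np.load("pics/top0.npy")
for n,u,v,z in [("c_lf",239,232,.058),("c_rf",319,197,.058),("c_rn",347,262,.058),("c_ln",268,298,.058),("s",259,246,.07),("s",284,233,.07),("s",314,231,.07),("s",269,268,.07),("garlic",297,256,.1),("bowl",150,275,.04)]:
    print(n,np.round(at_z(K,E,u,v,z),3),np.round(dep(K,E,D,u,v),3))
im=cv2.imread("pics/top0.png")[185:310,130:360]
cv2.imwrite("pics/top0c.png",cv2.resize(im,None,fx=3.45,fy=3.45,interpolation=cv2.INTER_CUBIC))
E
```

```text
c_lf [0.554 0.226 0.058] [0.557 0.23  0.035]
c_rf [ 0.661 -0.029  0.058] [ 0.669 -0.03   0.004]
c_rn [ 0.453 -0.113  0.058] [ 0.455 -0.116  0.002]
c_ln [0.345 0.137 0.058] [ 0.314  0.21  -0.762]
s [0.508 0.162 0.07 ] [0.508 0.162 0.075]
s [0.547 0.083 0.07 ] [0.547 0.083 0.072]
s [ 0.552 -0.011  0.07 ] [ 0.552 -0.011  0.074]
s [0.439 0.132 0.07 ] [0.439 0.131 0.075]
garlic [0.473 0.043 0.1  ] [0.473 0.042 0.109]
bowl [0.424 0.515 0.04 ] [0.424 0.515 0.04 ]
```

View pics/top0c.png

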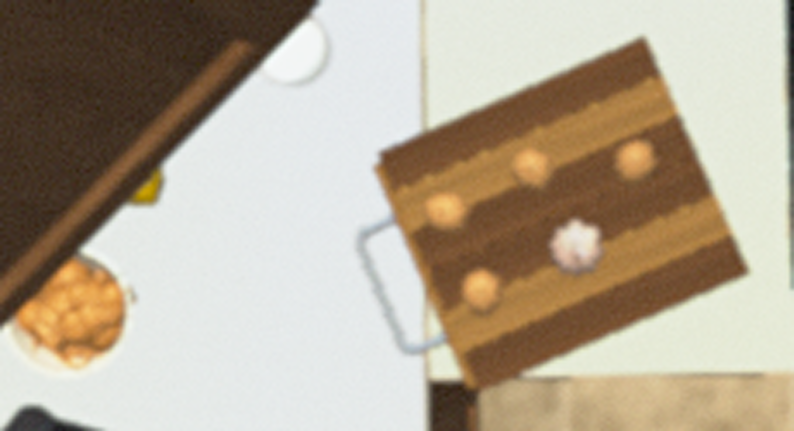

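```bash
cat >> h.py <<'E'
def rows(cur,tgt,o=None):
    "tool-axis shift (mm) from world cur to tgt with current attitude"
    o=o or ctrl.get_obs(); return np.round(R.from_rotvec(o['tool_rot']).as_matrix().T@(np.array(tgt)-np.array(cur))*1000,1)
E
python3 - <<'E'
from h import *
K,E=cam("top")
px=lambda a,b:(130+a/3.45-.36,185+b/3.45-.36)
c=[at_z(K,E,*px(a,b),.058)[:2] for a,b in [(380,152),(645,38),(748,270),(470,388)]]
for i in range(4): print("side",np.linalg.norm(c[i]-c[i-1]))
ey=(c[0]-c[1])+(c[3]-c[2]);yaw=np.arctan2(-ey[0],ey[1]);C=np.mean(c,0);print("C",C,"yaw",yaw)
Rm=np.array([[np.cos(yaw),-np.sin(yaw)],[np.sin(yaw),np.cos(yaw)]])
b=lambda p:np.round((Rm.T@(p[:2]-C))*1000,1)
for n,p,z in [("A",(446,210),.07),("B",(531,167),.07),("C",(635,158),.07),("D",(481,289),.07),("garlic",(577,247),.09),("bar far",(362,240),.026),("bar near",(408,348),.026),("bowl",(70,310),.045),("lemon",(148,190),.03),("tumbler",(297,50),.09)]:
    w=at_z(K,E,*px(*p),z); print(n,np.round(w,3),"board",b(w))
o=ctrl.get_obs();print(np.round(R.from_rotvec(o['tool_rot']).as_matrix(),3).tolist(),rows(o['tool_pos'],[.43,.03,.26]))
E
```

```text
side 0.2311433376493396
side 0.2649755188211095
side 0.23279800389753885
side 0.27447201777689717
C [0.50719058 0.05871257] yaw 0.3855600856373066
A [0.51  0.162 0.07 ] board [41.3 95.1]
B [0.547 0.085 0.07 ] board [46.9  8.8]
C [ 0.554 -0.01   0.07 ] board [ 17.2 -81.3]
D [0.437 0.131 0.07 ] board [-37.3  93.7]
garlic [0.473 0.043 0.09 ] board [-37.5  -1.4]
bar far [0.486 0.246 0.026] board [ 50.6 181.3]
bar near [0.385 0.204 0.026] board [-58.8 180.5]
bowl [0.425 0.513 0.045] board [ 95.3 452. ]
lemon [0.536 0.445 0.03 ] board [172.3 347.2]
tumbler [0.656 0.294 0.09 ] board [226.1 161.7]
[[0.936, 0.351, -0.0], [0.351, -0.936, 0.002], [0.0, -0.002, -1.0]] [ 413.1 -501.6  -28.8]
```

```bash
python3 -m handwheel '[{"tx":26,"ty":-31,"tz":-1.8},{"tx":26,"ty":-31,"tz":-1.8},{"tx":26,"ty":-31,"tz":-1.8},{"tx":26,"ty":-31,"tz":-1.8},{"tx":26,"ty":-31,"tz":-1.8},{"tx":26,"ty":-31,"tz":-1.8},{"tx":26,"ty":-31,"tz":-1.8},{"tx":26,"ty":-31,"tz":-1.8}]' 20
python3 -m handwheel '[{"tx":26,"ty":-31,"tz":-1.8},{"tx":26,"ty":-31,"tz":-1.8},{"tx":26,"ty":-31,"tz":-1.8},{"tx":26,"ty":-31,"tz":-1.8},{"tx":26,"ty":-31,"tz":-1.8},{"tx":26,"ty":-31,"tz":-1.8},{"tx":26,"ty":-31,"tz":-1.8},{"tx":0}]'
python3 -m handwheel '[{"roll":-0.12},{"roll":-0.12},{"roll":-0.12},{"roll":-0.12},{"roll":-0.12},{"roll":-0.12},{"roll":-0.12},{"roll":-0.12},{"roll":-0.12},{"roll":-0.12},{"roll":-0.12},{"roll":-0.12}]'
python3 -m handwheel '[{"roll":-0.08},{"roll":-0.07},{"roll":0}]'
python3 - <<'E'
from h import *
o=ctrl.get_obs();print(o['t'],o['q'],o['tool_pos'],R.from_rotvec(o['tool_rot']).as_matrix().round(3).tolist())
im,d=optics.get_image("wrist");cv2.imwrite("pics/w1.png",im[:,:,::-1]);np.save("pics/w1.npy",d)
import pickle;pickle.dump(o,open("pics/w1.pkl","wb"))
E
```

```text
0.1 [-1.33097532e+00  5.32903604e-02  1.61416567e+00  3.67994959e-05
  1.47596450e+00 -1.19027399e-01] [ 0.2193586  -0.58464679  0.23018088] [[0.936, 0.351, -0.0], [0.351, -0.936, 0.002], [0.0, -0.002, -1.0]]$[0]: bad value
$[0]: bad value
$[0]: bad value
$[0]: bad value
```

View pics/w1.png

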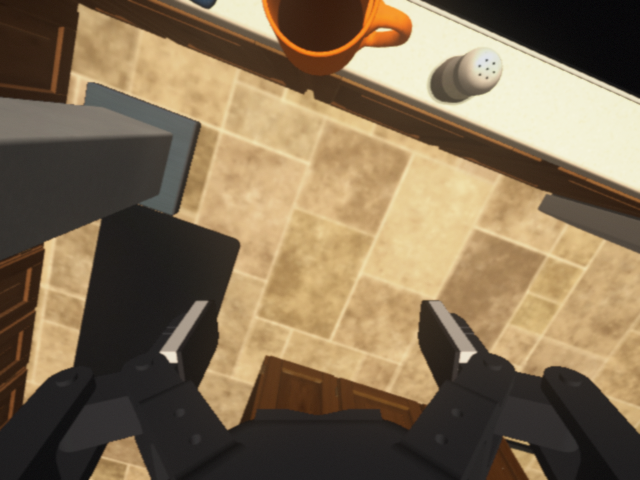

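The rows were refused and the arm has not moved; the view is just the mug and floor at the start pose. Each row probably needs all four keys, so I'll try that.

```bash
python3 -m handwheel '[{"tx":26,"ty":-31,"tz":-1.8,"roll":0}]' 20
```

```text
t: 0.23
tool_pos: [0.2309, -0.5498, 0.2307]
tool_rot: [-3.091, -0.554, 0.003]
contact_force: [0.0, 0.5, 0.7]
opening: 0.0754
grip_force: 0.0
```

```bash
python3 -m handwheel '[{"tx":26,"ty":-31,"tz":-1.8,"roll":0},{"tx":26,"ty":-31,"tz":-1.8,"roll":0},{"tx":26,"ty":-31,"tz":-1.8,"roll":0},{"tx":26,"ty":-31,"tz":-1.8,"roll":0},{"tx":26,"ty":-31,"tz":-1.8,"roll":0},{"tx":26,"ty":-31,"tz":-1.8,"roll":0},{"tx":26,"ty":-31,"tz":-1.8,"roll":0},{"tx":26,"ty":-31,"tz":-1.8,"roll":0},{"tx":26,"ty":-31,"tz":-1.8,"roll":0}]' && python3 -m handwheel '[{"tx":26,"ty":-31,"tz":-1.8,"roll":0},{"tx":26,"ty":-31,"tz":-1.8,"roll":0},{"tx":26,"ty":-31,"tz":-1.8,"roll":0},{"tx":26,"ty":-31,"tz":-1.8,"roll":0},{"tx":26,"ty":-31,"tz":-1.8,"roll":0},{"tx":0,"ty":0,"tz":0,"roll":0}]' && python3 -m handwheel '[{"tx":0,"ty":0,"tz":0,"roll":-0.12},{"tx":0,"ty":0,"tz":0,"roll":-0.12},{"tx":0,"ty":0,"tz":0,"roll":-0.12},{"tx":0,"ty":0,"tz":0,"roll":-0.12},{"tx":0,"ty":0,"tz":0,"roll":-0.12},{"tx":0,"ty":0,"tz":0,"roll":-0.12},{"tx":0,"ty":0,"tz":0,"roll":-0.12},{"tx":0,"ty":0,"tz":0,"roll":-0.12},{"tx":0,"ty":0,"tz":0,"roll":-0.12},{"tx":0,"ty":0,"tz":0,"roll":-0.12},{"tx":0,"ty":0,"tz":0,"roll":-0.12},{"tx":0,"ty":0,"tz":0,"roll":-0.12}]' && python3 -m handwheel '[{"tx":0,"ty":0,"tz":0,"roll":-0.08},{"tx":0,"ty":0,"tz":0,"roll":-0.07},{"tx":0,"ty":0,"tz":0,"roll":0}]'
python3 - <<'E'
from h import *
o=ctrl.get_obs();print(o['t'],o['q'],o['tool_pos'],R.from_rotvec(o['tool_rot']).as_matrix().round(3).tolist())
im,d=optics.get_image("wrist");cv2.imwrite("pics/w2.png",im[:,:,::-1]);np.save("pics/w2.npy",d)
import pickle;pickle.dump(o,open("pics/w2.pkl","wb"))
E
```

```text
t: 0.98
tool_pos: [0.354, -0.2017, 0.2492]
tool_rot: [3.091, 0.559, 0.0]
contact_force: [0.3, 0.8, -0.3]
opening: 0.0197
grip_force: 0.0
t: 1.48
tool_pos: [0.4222, -0.0068, 0.2586]
tool_rot: [-3.086, -0.575, -0.002]
contact_force: [-0.4, 0.5, -0.5]
opening: 0.02
grip_force: 0.0
t: 2.48
tool_pos: [0.4211, -0.0131, 0.2579]
tool_rot: [-1.947, -2.465, 0.001]
contact_force: [-0.4, 0.1, -0.3]
opening: 0.0199
grip_force: 0.0
t: 2.73
tool_pos: [0.4211, -0.0131, 0.258]
tool_rot: [-1.763, -2.599, 0.0]
contact_force: [0.5, -0.6, -0.7]
opening: 0.0201
grip_force: 0.0
2.7333 [-2.07991087e-01 -4.81499683e-01  2.02406022e+00 -6.11725040e-05
  1.59958196e+00 -5.86732438e-01] [ 0.42111528 -0.01305656  0.25797582] [[-0.37, 0.929, -0.001], [0.929, 0.37, 0.0], [0.0, -0.0, -1.0]]
```

View pics/w2.png

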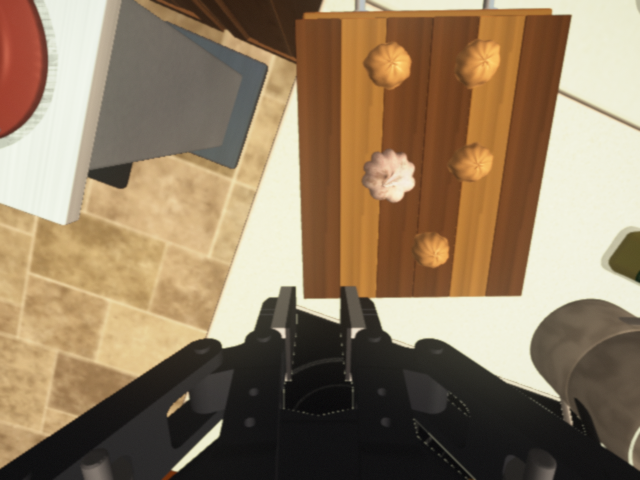

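The wrist view shows the board with corners at (297,18), (572,14), (522,296) and (304,298). Shells are at (388,65), (478,63), (472,162) and (432,250), the garlic is at (389,176), and the pull legs are at the top edge (360,5)/(488,5).

Run:
```python
from h import *
import pickle
o=pickle.load(open("pics/w2.pkl","rb"));W=cam("wrist",o);D=np.load("pics/w2.npy");T=cam("top")
px=lambda a,b:(130+a/3.45-.36,185+b/3.45-.36)
cw=[(572,14),(522,296),(304,298),(297,18)];ct=[(380,152),(645,38),(748,270),(470,388)]
for w,t in zip(cw,ct): print("corner z tri",tri((*W,*w),(*T,*px(*t))))
c=[at_z(*W,*w,.058)[:2] for w in cw]
for i in range(4): print("side",np.linalg.norm(c[i]-c[i-1]))
ey=(c[0]-c[1])+(c[3]-c[2]);yaw=np.arctan2(-ey[0],ey[1]);C=np.mean(c,0);print("C",C,"yaw",yaw)
Rm=np.array([[np.cos(yaw),-np.sin(yaw)],[np.sin(yaw),np.cos(yaw)]])
b=lambda p:np.round((Rm.T@(p[:2]-C))*1000,1)
for n,p,t,z in [("A",(478,63),(446,210),.068),("B",(472,162),(531,167),.068),("C",(432,250),(635,158),.068),("D",(388,65),(481,289),.068),("garlic",(389,176),(577,247),.085)]:
    w=at_z(*W,*p,z);d=dep(*W,D,*p);g,gap=tri((*W,*p),(*T,*px(*t)));print(n,np.round(w,3),b(w),"depth",d.round(3),b(d),"tri",g.round(3),b(g),gap.round(4))
d=dep(*W,D,405,120);print("board z",d)
np.savez("board.npz",C=C,yaw=yaw)
print(rows(o['tool_pos'],[*(C+Rm@[-.02,.23]),.26],o))
```

```text
corner z tri (array([0.56355186, 0.22473648, 0.05995745]), np.float64(0.0035276552560458527))
corner z tri (array([ 0.66476272, -0.02145184,  0.06185369]), np.float64(5.239639630476124e-05))
corner z tri (array([ 0.44791729, -0.11157161,  0.05991662]), np.float64(0.005160944551311789))
corner z tri (array([0.34430799, 0.14250162, 0.04219926]), np.float64(0.00823773322796744))
side 0.2379337265002756
side 0.2703825393262334
side 0.2400017194274833
side 0.26964784332890673
C [0.50510531 0.05694307] yaw 0.3928228546241656
A [0.504 0.16  0.068] [38.2 96. ] depth [0.502 0.158 0.074] [35.5 95. ] tri [0.51  0.165 0.049] [46.4 98.1] 0.0018
B [0.541 0.084 0.068] [43.2 11.2] depth [0.537 0.083 0.077] [39.4 12.1] tri [0.549 0.086 0.049] [51.7  9.5] 0.0004
C [ 0.546 -0.009  0.068] [ 12.9 -76.7] depth [ 0.543 -0.008  0.075] [ 10.6 -74.3] tri [ 0.555 -0.011  0.051] [ 19.8 -82.1] 0.0026
D [0.431 0.13  0.068] [-40.2  95.6] depth [0.431 0.129 0.073] [-41.2  94.7] tri [0.437 0.135 0.036] [-33.3  98.8] 0.0038
garlic [0.469 0.044 0.085] [-38.2   1.5] depth [0.465 0.045 0.102] [-41.7   3.8] tri [0.474 0.043 0.068] [-34.2  -0.4] 0.0012
board z [0.46729026 0.09536036 0.05841359]
[263.7  80.7  -2. ]
```

Wrist-view sides match (238–240 × 270 mm) and the board z is 58.4 mm, so I'm confident in the pose. Next I'll look down at the pull.

```bash
python3 -m handwheel '[{"tx":20,"ty":17,"tz":5,"roll":-0.0135},{"tx":20,"ty":17,"tz":5,"roll":0},{"tx":20,"ty":17,"tz":5,"roll":0},{"tx":20,"ty":17,"tz":5,"roll":0},{"tx":20,"ty":17,"tz":5,"roll":0},{"tx":24,"ty":17,"tz":5,"roll":0},{"tx":0,"ty":0,"tz":0,"roll":0},{"tx":0,"ty":0,"tz":0,"roll":0}]' 0
python3 - <<'E'
from h import *
o=ctrl.get_obs();print(o['t'],o['tool_pos'],R.from_rotvec(o['tool_rot']).as_matrix().round(3).tolist())
im,d=optics.get_image("wrist");cv2.imwrite("pics/w3.png",im[:,:,::-1]);np.save("pics/w3.npy",d)
import pickle;pickle.dump(o,open("pics/w3.pkl","wb"))
E
```

```text
t: 3.45
tool_pos: [0.4683, 0.1414, 0.2275]
tool_rot: [-1.745, -2.611, 0.002]
contact_force: [-0.7, 0.3, -0.2]
opening: 0.0
grip_force: 0.0
3.45 [0.46828936 0.1413615  0.22754023] [[-0.382, 0.924, -0.002], [0.924, 0.382, -0.001], [0.0, -0.002, -1.0]]
```

View pics/w3.png

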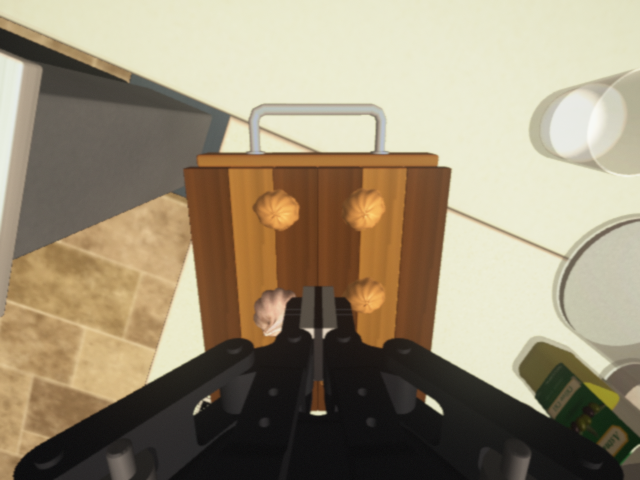

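The wrist view shows the pull bar at row ~109 (columns 252–383), the drawer front's outer top edge at row ~153 (198–437), and the board edge at row ~168 (185–451).

```bash
cat >> h.py <<'E'
try:
    _b=np.load("board.npz");C,yaw=_b['C'],float(_b['yaw']);Rm=np.array([[np.cos(yaw),-np.sin(yaw)],[np.sin(yaw),np.cos(yaw)]])
    b=lambda p:np.round((Rm.T@(np.array(p)[:2]-C))*1000,1)
    w=lambda x,y,z:np.array([*(C+Rm@[x/1000,y/1000]),z/1000])   # board mm -> world m
    def go(x,y,z):
        o=ctrl.get_obs();Rt=R.from_rotvec(o['tool_rot']).as_matrix()
        print("t",o['t'],"at",b(o['tool_pos']),round(o['tool_pos'][2]*1000,1),"yaw err",round(np.arctan2(Rt[1,0],Rt[0,0])-yaw-np.pi/2,4),"tilt",Rt[:2,2].round(3),"F",np.round(o['contact_force'],1),"->",rows(o['tool_pos'],w(x,y,z),o))
except FileNotFoundError: pass
E
python3 - <<'E'
from h import *
import pickle
o=pickle.load(open("pics/w3.pkl","rb"));W=cam("wrist",o);D=np.load("pics/w3.npy")
for n,u,v,z in [("barL",270,109,.031),("barR",365,109,.031),("bar endL",255,130,.031),("bar endR",380,130,.031),("front L",198,154,.04),("front R",437,154,.04),("edgeL",185,168,.058),("edgeR",451,168,.058)]:
    p=at_z(*W,u,v,z);d=dep(*W,D,u,v);print(n,b(p),b(d),d[2].round(3))
for n,u,v in [("A",365,208),("B",370,295),("D",278,210),("g",270,312)]:
    d=dep(*W,D,u,v);print(n,b(at_z(*W,u,v,.068)),b(d),d[2].round(3))
go(0,157,120)
E
```

```text
barL [-45.  185.3] [-44.7 185.2] 0.033
barR [ 42.7 185.2] [ 42.4 185.1] 0.033
bar endL [-59.8 166.8] [-59.7 166.8] 0.032
bar endR [ 57.5 166.7] [ 57.2 166.7] 0.033
front L [-112.6  145.5] [-389.9   88. ] -0.78
front R [110.2 145.4] [123.4 142.6] 0.001
edgeL [-119.4  134.6] [-119.3  134.6] 0.058
edgeR [118.  134.5] [139.3 128.3] 0.002
A [ 41.3 100.3] [ 40.3 102.1] 0.076
B [49.7 14.1] [48.6 17.4] 0.075
D [-36.6  98.5] [-35.8 100.1] 0.075
g [-48.1  -4.4] [-43.4  12.7] 0.098
t 3.5 at [-1.9 91.3] 227.9 yaw err -0.0014 tilt [-0.001 -0.001] F [-0.2 -0.1 -0.7] -> [ 65.7   1.9 107.9]
```

```bash
python3 -m handwheel '[{"tx":24,"ty":0.6,"tz":30,"roll":0.001},{"tx":24,"ty":0.6,"tz":30,"roll":0},{"tx":23,"ty":0.6,"tz":30,"roll":0},{"tx":0,"ty":0,"tz":20,"roll":0},{"tx":0,"ty":0,"tz":0,"roll":0},{"tx":0,"ty":0,"tz":0,"roll":0}]' 0 && python3 -c "
from h import *
go(0,162.5,15)"
```

```text
t: 4.0
tool_pos: [0.4427, 0.2058, 0.1178]
tool_rot: [-1.75, -2.608, 0.003]
contact_force: [-0.3, 0.0, 1.2]
opening: 0.0
grip_force: 0.0
t 4.0 at [ -0.6 161.4] 117.8 yaw err -0.0038 tilt [-0.002 -0.001] F [-0.3  0.   1.2] -> [  1.1   0.8 102.8]
```

```bash
python3 -m handwheel '[{"tx":1,"ty":0,"tz":20,"roll":0},{"tx":0,"ty":0,"tz":20,"roll":0},{"tx":0,"ty":0,"tz":20,"roll":0},{"tx":0,"ty":0,"tz":20,"roll":0},{"tx":0,"ty":0,"tz":12,"roll":0},{"tx":0,"ty":0,"tz":10,"roll":0},{"tx":0,"ty":0,"tz":0,"roll":0},{"tx":0,"ty":0,"tz":0,"roll":0}]' && python3 -c "
from h import *
go(0,253,15)"
```

```text
t: 4.67
tool_pos: [0.4438, 0.2077, 0.0172]
tool_rot: [1.749, 2.609, 0.001]
contact_force: [0.1, 0.0, -0.2]
opening: -0.0
grip_force: 0.0
t 4.6667 at [  1.  162.7] 17.2 yaw err -0.0031 tilt [0.001 0.   ] F [ 0.1  0.  -0.2] -> [90.3 -1.3  2.2]
```

No contact on the way down. Next, draw the drawer.

```bash
python3 -m handwheel '[{"tx":6,"ty":0,"tz":0,"roll":0},{"tx":8,"ty":0,"tz":0,"roll":0},{"tx":8,"ty":0,"tz":0,"roll":0},{"tx":8,"ty":0,"tz":0,"roll":0},{"tx":8,"ty":0,"tz":0,"roll":0},{"tx":8,"ty":0,"tz":0,"roll":0},{"tx":8,"ty":0,"tz":0,"roll":0},{"tx":8,"ty":0,"tz":0,"roll":0},{"tx":8,"ty":0,"tz":0,"roll":0},{"tx":8,"ty":0,"tz":0,"roll":0},{"tx":8,"ty":0,"tz":0,"roll":0},{"tx":3,"ty":0,"tz":0,"roll":0}]' && python3 -m handwheel '[{"tx":1,"ty":0,"tz":0,"roll":0},{"tx":0,"ty":0,"tz":0,"roll":0}]' && python3 -c "
from h import *
go(0,255,15)"
```

```text
t: 5.67
tool_pos: [0.4082, 0.2911, 0.0161]
tool_rot: [-1.747, -2.61, 0.0]
contact_force: [0.6, -1.2, 1.1]
opening: -0.0004
grip_force: 1.0
t: 5.83
tool_pos: [0.4082, 0.2913, 0.0161]
tool_rot: [-1.748, -2.61, 0.001]
contact_force: [0.6, -0.6, 0.4]
opening: 0.0004
grip_force: 0.2
t 5.8333 at [2.000e-01 2.536e+02] 16.1 yaw err -0.002 tilt [-0.001 -0.   ] F [ 0.6 -0.6  0.4] -> [ 1.4 -0.2  1.1]
```

```bash
python3 -m handwheel '[{"tx":-8,"ty":0,"tz":0,"roll":0},{"tx":0,"ty":0,"tz":-20,"roll":0},{"tx":0,"ty":0,"tz":-30,"roll":0},{"tx":0,"ty":0,"tz":-30,"roll":0},{"tx":0,"ty":0,"tz":-34,"roll":0},{"tx":-30,"ty":6,"tz":0,"roll":0},{"tx":-40,"ty":8,"tz":0,"roll":0},{"tx":-40,"ty":8,"tz":0,"roll":0},{"tx":-40,"ty":8,"tz":0,"roll":0},{"tx":-40,"ty":8,"tz":0,"roll":0},{"tx":0,"ty":0,"tz":0,"roll":0},{"tx":0,"ty":0,"tz":0,"roll":0}]' 0 && python3 -m handwheel '[{"tx":0,"ty":0,"tz":0,"roll":0},{"tx":0,"ty":0,"tz":0,"roll":0}]' 22
python3 - <<'E'
from h import *
go(40,55,62)
o=ctrl.get_obs();W=cam("wrist",o)
im,d=optics.get_image("wrist");cv2.imwrite("pics/w4.png",im[:,:,::-1])
for u,v in [(0,0)]: pass
np.save("pics/w4.npy",d);import pickle;pickle.dump(o,open("pics/w4.pkl","wb"))
E
```

```text
t: 6.83
tool_pos: [0.5197, 0.1203, 0.1301]
tool_rot: [-1.754, -2.605, -0.0]
contact_force: [-0.4, 0.7, 0.3]
opening: 0.0001
grip_force: 0.0
t: 7.0
tool_pos: [0.5183, 0.1231, 0.1298]
tool_rot: [-1.747, -2.61, 0.0]
contact_force: [-0.2, 1.3, -0.5]
opening: 0.0218
grip_force: 0.0
t 7.0 at [37.5 56. ] 129.8 yaw err -0.0015 tilt [-0.001  0.   ] F [-0.2  1.3 -0.5] -> [-1.1  2.6 67.8]
```

View pics/w4.png

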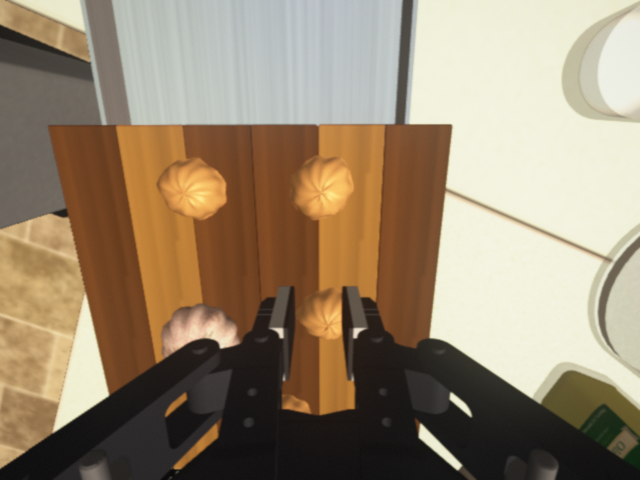

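The drawer is out and the tray shows at rows 0–125. Shell A is at (323,188), D at (192,188), B at (325,314), and the garlic at (200,333).

Run:
```python
from h import *
import pickle
o=pickle.load(open("pics/w4.pkl","rb"));W=cam("wrist",o)
for n,u,v,z in [("A",323,187,.064),("D",192,188,.064),("B",325,314,.066),("g",200,333,.09),("edge",250,125,.058)]: print(n,b(at_z(*W,u,v,z)))
```

```text
A [41.7 98.5]
D [-37.9  98. ]
B [43.3 12.7]
g [-33.4  13.7]
edge [ -1.5 134.4]
```

```bash
python3 -m handwheel '[{"tx":-1,"ty":2.5,"tz":20,"roll":0},{"tx":0,"ty":0,"tz":20,"roll":0},{"tx":0,"ty":0,"tz":18,"roll":0},{"tx":0,"ty":0,"tz":9,"roll":0},{"tx":0,"ty":0,"tz":0,"roll":0},{"tx":0,"ty":0,"tz":0,"roll":0}]' && python3 -c "
from h import *
go(40,55,62)"
```

```text
t: 7.55
tool_pos: [0.5213, 0.1231, 0.0632]
tool_rot: [-1.746, -2.611, 0.001]
contact_force: [-0.0, 0.1, 0.3]
opening: 0.0221
grip_force: 0.0
t 7.55 at [40.3 54.9] 63.2 yaw err -0.001 tilt [-0.001 -0.   ] F [-0.   0.1  0.3] -> [ 0.  -0.3  1.2]
```

```bash
python3 -m handwheel '[{"tx":6,"ty":0,"tz":0.5,"roll":0},{"tx":6,"ty":1,"tz":0,"roll":0},{"tx":6,"ty":0,"tz":0,"roll":0},{"tx":7,"ty":1,"tz":0,"roll":0},{"tx":7,"ty":1.5,"tz":0,"roll":0},{"tx":7,"ty":1.5,"tz":0,"roll":0},{"tx":7,"ty":1.5,"tz":0,"roll":0},{"tx":7,"ty":1.5,"tz":0,"roll":0},{"tx":7,"ty":1.5,"tz":0,"roll":0},{"tx":7,"ty":1.5,"tz":0,"roll":0},{"tx":7,"ty":1,"tz":0,"roll":0},{"tx":7,"ty":1,"tz":0,"roll":0}]' && python3 -m handwheel '[{"tx":5,"ty":0,"tz":0,"roll":0},{"tx":0,"ty":0,"tz":0,"roll":0},{"tx":0,"ty":0,"tz":-20,"roll":0},{"tx":-20,"ty":-10,"tz":-30,"roll":0},{"tx":-30,"ty":-36,"tz":-16,"roll":0},{"tx":-22,"ty":-34,"tz":0,"roll":0},{"tx":-10,"ty":-20,"tz":0,"roll":0},{"tx":0,"ty":0,"tz":0,"roll":0},{"tx":0,"ty":0,"tz":0,"roll":0}]'
python3 - <<'E'
from h import *
go(-36,56,62)
o=ctrl.get_obs();W=cam("wrist",o)
im,d=optics.get_image("wrist");cv2.imwrite("pics/w5.png",im[:,:,::-1])
np.save("pics/w5.npy",d);import pickle;pickle.dump(o,open("pics/w5.pkl","wb"))
E
```

```text
t: 8.55
tool_pos: [0.5027, 0.203, 0.0626]
tool_rot: [-1.748, -2.61, 0.0]
contact_force: [-0.4, -0.7, -0.6]
opening: 0.0219
grip_force: 0.0
t: 9.3
tool_pos: [0.443, 0.0989, 0.1263]
tool_rot: [1.751, 2.608, 0.001]
contact_force: [0.3, -0.5, -0.0]
opening: 0.0223
grip_force: 0.0
t 9.3 at [-41.3  62.5] 126.3 yaw err -0.0044 tilt [0.001 0.   ] F [ 0.3 -0.5 -0. ] -> [-6.5  5.3 64.3]
```

View pics/w5.png

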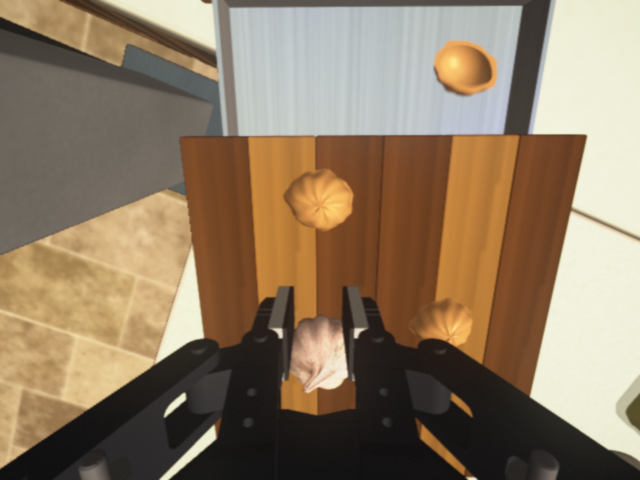

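Shell A lies in the drawer at (465,68), upside down. D is at (320,199), the garlic at (320,352), and B at (442,322).

Run:
```python
from h import *
import pickle
o=pickle.load(open("pics/w5.pkl","rb"));W=cam("wrist",o);D=np.load("pics/w5.npy")
for n,u,v,z in [("D",320,199,.064),("B",442,322,.066),("g",320,350,.085),("A",465,68,.015),("frontin",370,6,.038)]: print(n,b(at_z(*W,u,v,z)),dep(*W,D,u,v)[2])
go(-38,62,62)
```

```text
D [-38.7  98.2] 0.0742110384925074
B [42.8 14.6] 0.07217455247029766
g [-39.1   6.8] 0.09570992738144923
A [ 58.9 176.8] 0.013330226315028448
frontin [ -9.2 206.4] 0.009008799733545014
t 9.35 at [-40.6  62.9] 126.5 yaw err -0.0033 tilt [0.001 0.   ] F [0.2 0.5 0.2] -> [-0.9  2.5 64.5]
```

```bash
python3 -m handwheel '[{"tx":0,"ty":2,"tz":20,"roll":0},{"tx":0,"ty":0,"tz":20,"roll":0},{"tx":0,"ty":0,"tz":16,"roll":0},{"tx":0,"ty":0,"tz":8,"roll":0},{"tx":0,"ty":0,"tz":0,"roll":0},{"tx":4,"ty":0,"tz":0,"roll":0},{"tx":6,"ty":-1,"tz":0,"roll":0},{"tx":6,"ty":-1,"tz":0,"roll":0},{"tx":6,"ty":-1.5,"tz":0,"roll":0},{"tx":7,"ty":-2,"tz":0,"roll":0},{"tx":7,"ty":-2,"tz":0,"roll":0},{"tx":7,"ty":-2,"tz":0,"roll":0}]' && python3 -m handwheel '[{"tx":7,"ty":-2,"tz":0,"roll":0},{"tx":7,"ty":-2,"tz":0,"roll":0},{"tx":7,"ty":-1,"tz":0,"roll":0},{"tx":7,"ty":0,"tz":0,"roll":0},{"tx":6,"ty":0,"tz":0,"roll":0},{"tx":0,"ty":0,"tz":0,"roll":0},{"tx":0,"ty":0,"tz":-30,"roll":0},{"tx":0,"ty":0,"tz":-30,"roll":0},{"tx":-10,"ty":20,"tz":-20,"roll":0},{"tx":0,"ty":30,"tz":0,"roll":0},{"tx":0,"ty":0,"tz":0,"roll":0},{"tx":0,"ty":0,"tz":0,"roll":0}]' && python3 -c "
from h import *
go(42,-25,130)"
```

```text
t: 10.35
tool_pos: [0.4197, 0.1372, 0.0626]
tool_rot: [1.748, 2.61, 0.001]
contact_force: [-1.2, 0.2, 0.7]
opening: 0.022
grip_force: 0.3
t: 11.35
tool_pos: [0.4533, 0.1759, 0.1422]
tool_rot: [-1.748, -2.61, 0.001]
contact_force: [-1.1, 0.1, -0.4]
opening: 0.0221
grip_force: 0.0
t 11.35 at [ -2.3 129.7] 142.2 yaw err -0.0024 tilt [-0.001 -0.   ] F [-1.1  0.1 -0.4] -> [-154.6   44.7   12.2]
```

```bash
python3 -m handwheel '[{"tx":-30,"ty":26,"tz":0,"roll":0},{"tx":-40,"ty":19,"tz":0,"roll":0},{"tx":-40,"ty":0,"tz":0,"roll":0},{"tx":-40,"ty":0,"tz":0,"roll":0},{"tx":-4,"ty":0,"tz":12,"roll":0},{"tx":0,"ty":0,"tz":0,"roll":0},{"tx":0,"ty":0,"tz":0,"roll":0}]'
python3 - <<'E'
from h import *
go(43,-25,62)
o=ctrl.get_obs();W=cam("wrist",o)
im,d=optics.get_image("wrist");cv2.imwrite("pics/w6.png",im[:,:,::-1])
np.save("pics/w6.npy",d);import pickle;pickle.dump(o,open("pics/w6.pkl","wb"))
E
```

```text
t: 11.93
tool_pos: [0.549, 0.0524, 0.1287]
tool_rot: [-1.747, -2.607, 0.003]
contact_force: [-0.5, 0.4, -0.7]
opening: 0.0219
grip_force: 0.0
t 11.9333 at [ 38.8 -21. ] 128.7 yaw err -0.0032 tilt [-0.004  0.001] F [-0.5  0.4 -0.7] -> [-4.2  4.4 66.6]
```

View pics/w6.png

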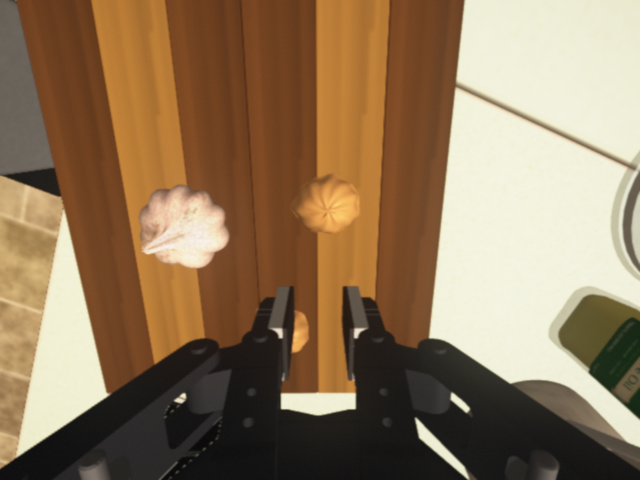

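B is at (327,204), the garlic at (185,228), and C partly hidden at about (288,332). The board is clear of A and D.

Run:
```python
from h import *
import pickle
o=pickle.load(open("pics/w6.pkl","rb"));W=cam("wrist",o);D=np.load("pics/w6.npy")
for n,u,v,z in [("B",327,204,.064),("g",185,228,.085),("Cfar edge",309,332,.062)]: print(n,b(at_z(*W,u,v,z)),dep(*W,D,u,v)[2])
go(43,-23,62)
```

```text
B [45.4 11.3] 0.07523124038083823
g [-35.1   2.2] 0.09847895120485198
Cfar edge [ 33.3 -79.9] 0.05969883956573385
t 11.9833 at [ 39.4 -20.6] 129.4 yaw err -0.002 tilt [-0.002  0.   ] F [ 0.3 -0.2  0.1] -> [-2.5  3.8 67.4]
```

```bash
python3 -m handwheel '[{"tx":-5,"ty":5.5,"tz":20,"roll":0},{"tx":0,"ty":0,"tz":20,"roll":0},{"tx":0,"ty":0,"tz":19,"roll":0},{"tx":0,"ty":0,"tz":8,"roll":0},{"tx":0,"ty":0,"tz":0,"roll":0},{"tx":6,"ty":0,"tz":0,"roll":0},{"tx":6,"ty":0,"tz":0,"roll":0},{"tx":7,"ty":0,"tz":0,"roll":0},{"tx":7,"ty":0,"tz":0,"roll":0},{"tx":7,"ty":0,"tz":0,"roll":0},{"tx":7,"ty":0,"tz":0,"roll":0},{"tx":7,"ty":0,"tz":0,"roll":0}]' && python3 -m handwheel '[{"tx":7,"ty":0,"tz":0,"roll":0},{"tx":7,"ty":0,"tz":0,"roll":0},{"tx":7,"ty":-1.5,"tz":0,"roll":0},{"tx":7,"ty":-1.5,"tz":0,"roll":0},{"tx":7,"ty":-1.5,"tz":0,"roll":0},{"tx":7,"ty":-1.5,"tz":0,"roll":0},{"tx":7,"ty":-1.5,"tz":0,"roll":0},{"tx":7,"ty":-1.5,"tz":0,"roll":0},{"tx":7,"ty":-1.5,"tz":0,"roll":0},{"tx":7,"ty":-1.5,"tz":0,"roll":0},{"tx":7,"ty":-1.5,"tz":0,"roll":0},{"tx":7,"ty":-1.5,"tz":0,"roll":0}]' && python3 -c "
from h import *
go(25,138,62)"
```

```text
t: 12.98
tool_pos: [0.5405, 0.0938, 0.0644]
tool_rot: [1.747, 2.609, 0.001]
contact_force: [0.5, -2.2, 3.2]
opening: 0.022
grip_force: 1.6
t: 13.98
tool_pos: [0.4945, 0.1657, 0.0641]
tool_rot: [1.747, 2.609, 0.002]
contact_force: [2.4, -2.8, 6.5]
opening: 0.0218
grip_force: 2.8
t 13.9833 at [ 31.9 104.5] 64.1 yaw err -0.0024 tilt [ 0.002 -0.   ] F [ 2.4 -2.8  6.5] -> [33.5 -6.9  2.1]
```

```bash
python3 -m handwheel '[{"tx":-6,"ty":0,"tz":0,"roll":0},{"tx":-6,"ty":0,"tz":0,"roll":0},{"tx":0,"ty":0,"tz":0,"roll":0}]'
cat >> h.py <<'E'
def blobs(zlo=.064,zhi=.08,ylo=-135,yhi=135):
    "depth points of the wrist view in board mm at a height band -> connected blobs"
    o=ctrl.get_obs();K,E=cam("wrist",o);im,D=optics.get_image("wrist")
    v,u=np.mgrid[:480,:640];P=np.stack([(u-K[0,2])/K[0,0],(v-K[1,2])/K[1,1],np.ones_like(u)],-1)*D[...,None]
    P=P@E[:3,:3].T+E[:3,3];B=(P[...,:2]-C)@Rm*1000
    m=(D>0)&(P[...,2]>zlo)&(P[...,2]<zhi)&(abs(B[...,0])<118)&(B[...,1]>ylo)&(B[...,1]<yhi)
    n,L,S,_=cv2.connectedComponentsWithStats(m.astype(np.uint8))
    for i in range(1,n):
        if S[i,4]>60:
            q=B[L==i];z=P[...,2][L==i];print("blob",S[i,4],"x",q[:,0].min().round(),q[:,0].max().round(),"y",q[:,1].min().round(),q[:,1].max().round(),"z",(z.min()*1000).round(),(z.max()*1000).round(),"rgb",im[L==i].mean(0).round())
    return im
E
python3 - <<'E'
from h import *
go(31,90,62)
im=blobs(.0595,.08)
cv2.imwrite("pics/w7.png",im[:,:,::-1])
E
```

```text
t: 14.23
tool_pos: [0.4978, 0.1534, 0.0622]
tool_rot: [-1.748, -2.608, 0.002]
contact_force: [-0.8, -0.3, -0.7]
opening: 0.022
grip_force: 0.0
t 14.2333 at [30.2 91.9] 62.2 yaw err -0.003 tilt [-0.002 -0.   ] F [-0.8 -0.3 -0.7] -> [-1.9  0.8  0.2]
blob 4354 x 8.0 56.0 y 106.0 135.0 z 60.0 77.0 rgb [212. 152.  81.]
blob 67 x 107.0 113.0 y 125.0 134.0 z 60.0 61.0 rgb [117.  78.  50.]
blob 567 x 2.0 21.0 y 67.0 103.0 z 60.0 80.0 rgb [66. 50. 40.]
blob 564 x 39.0 59.0 y 70.0 103.0 z 60.0 80.0 rgb [87. 64. 43.]
blob 217 x -32.0 -23.0 y 10.0 23.0 z 60.0 80.0 rgb [91. 70. 57.]
```

```bash
python3 -m handwheel '[{"tx":0,"ty":1,"tz":1,"roll":0},{"tx":0,"ty":0,"tz":1,"roll":0},{"tx":0,"ty":0,"tz":0,"roll":0},{"tx":0,"ty":0,"tz":0,"roll":0}]' 16 && python3 -m handwheel '[{"tx":5,"ty":0,"tz":0,"roll":0},{"tx":5,"ty":0,"tz":0,"roll":0},{"tx":5,"ty":0,"tz":0,"roll":0},{"tx":0,"ty":0,"tz":0,"roll":0}]' && python3 -c "
from h import *
go(32,138,60)"
```

```text
t: 14.62
tool_pos: [0.4993, 0.1545, 0.0609]
tool_rot: [-1.748, -2.61, 0.001]
contact_force: [-0.7, 0.5, -0.3]
opening: 0.0159
grip_force: 0.0
t: 14.95
tool_pos: [0.4933, 0.1693, 0.0613]
tool_rot: [-1.747, -2.611, -0.0]
contact_force: [0.1, -0.2, -0.5]
opening: 0.016
grip_force: 0.0
t 14.95 at [ 32.2 108.3] 61.3 yaw err -0.0013 tilt [-0.  0.] F [ 0.1 -0.2 -0.5] -> [29.7 -0.2  1.3]
```

No load now. Continue over the edge, then lift away and check.

```bash
python3 -m handwheel '[{"tx":5,"ty":-0.5,"tz":0,"roll":0},{"tx":5,"ty":-0.5,"tz":0,"roll":0},{"tx":5,"ty":-0.5,"tz":0,"roll":0},{"tx":5,"ty":-0.5,"tz":0,"roll":0},{"tx":5,"ty":0,"tz":0,"roll":0},{"tx":5,"ty":0,"tz":0,"roll":0},{"tx":0,"ty":0,"tz":0,"roll":0}]' && python3 -m handwheel '[{"tx":0,"ty":0,"tz":-30,"roll":0},{"tx":-20,"ty":0,"tz":-36,"roll":0},{"tx":-40,"ty":0,"tz":0,"roll":0},{"tx":-30,"ty":0,"tz":0,"roll":0},{"tx":0,"ty":0,"tz":0,"roll":0},{"tx":0,"ty":0,"tz":0,"roll":0}]'
python3 - <<'E'
from h import *
go(13,-115,130)
blobs(.064,.09)
print("drawer");im=blobs(.003,.045,140,205)
cv2.imwrite("pics/w8.png",im[:,:,::-1])
E
```

```text
t: 15.53
tool_pos: [0.4801, 0.1962, 0.0612]
tool_rot: [-1.747, -2.611, -0.0]
contact_force: [0.3, -1.0, -0.2]
opening: 0.0159
grip_force: 0.0
t: 16.03
tool_pos: [0.5154, 0.1109, 0.1275]
tool_rot: [1.752, 2.608, 0.001]
contact_force: [-0.7, 0.2, -0.5]
opening: 0.016
grip_force: 0.0
t 16.0333 at [30.1 46. ] 127.5 yaw err -0.0052 tilt [0. 0.] F [-0.7  0.2 -0.5] -> [-161.   -16.3   -2.5]
blob 1780 x -60.0 -14.0 y -8.0 26.0 z 68.0 90.0 rgb [184. 149. 123.]
blob 467 x 10.0 31.0 y -81.0 -60.0 z 64.0 74.0 rgb [193. 131.  68.]
drawer
blob 34173 x -102.0 97.0 y 140.0 204.0 z 5.0 41.0 rgb [188. 175. 154.]
```

```bash
python3 -m handwheel '[{"tx":-30,"ty":0,"tz":0,"roll":-0.004},{"tx":-40,"ty":0,"tz":0,"roll":0},{"tx":-40,"ty":-3,"tz":0,"roll":0},{"tx":-36,"ty":-8,"tz":0,"roll":0},{"tx":-16,"ty":-6,"tz":0,"roll":0},{"tx":0,"ty":0,"tz":0,"roll":0},{"tx":0,"ty":0,"tz":0,"roll":0}]'
python3 - <<'E'
from h import *
go(13,-115,60.5)
blobs(.064,.09)
E
```

```text
t: 16.72
tool_pos: [0.5609, -0.0435, 0.1267]
tool_rot: [-1.743, -2.612, -0.0]
contact_force: [-0.6, -0.1, 0.2]
opening: 0.0157
grip_force: 0.0
t 16.7167 at [  13.1 -114.2] 126.7 yaw err 0.0012 tilt [-0.001  0.001] F [-0.6 -0.1  0.2] -> [-0.9 -0.1 66.2]
blob 2272 x -62.0 -13.0 y -24.0 20.0 z 74.0 90.0 rgb [216. 185. 154.]
blob 2657 x -6.0 31.0 y -97.0 -61.0 z 64.0 78.0 rgb [205. 143.  74.]
```

```bash
python3 -m handwheel '[{"tx":-2,"ty":0,"tz":20,"roll":0},{"tx":0,"ty":0,"tz":20,"roll":0},{"tx":0,"ty":0,"tz":18,"roll":0},{"tx":0,"ty":0,"tz":8,"roll":0},{"tx":0,"ty":0,"tz":0,"roll":0},{"tx":0,"ty":0,"tz":0,"roll":0}]' && python3 -m handwheel '[{"tx":5,"ty":0,"tz":0,"roll":0},{"tx":5,"ty":0.5,"tz":0,"roll":0},{"tx":6,"ty":1,"tz":0,"roll":0},{"tx":6,"ty":1.7,"tz":0,"roll":0},{"tx":6,"ty":1.8,"tz":0,"roll":0},{"tx":6,"ty":1.8,"tz":0,"roll":0},{"tx":0,"ty":0,"tz":0,"roll":0}]'
python3 - <<'E'
from h import *
go(35,-33,60.5)
blobs(.064,.09)
E
```

```text
t: 17.27
tool_pos: [0.562, -0.0445, 0.0613]
tool_rot: [-1.74, -2.615, -0.0]
contact_force: [0.8, -0.1, 0.7]
opening: 0.016
grip_force: 0.0
t: 17.85
tool_pos: [0.5551, -0.0106, 0.0613]
tool_rot: [-1.741, -2.614, -0.001]
contact_force: [-0.5, 0.3, -0.8]
opening: 0.0159
grip_force: 0.0
t 17.85 at [ 20.3 -81.5] 61.3 yaw err 0.0028 tilt [-0.  0.] F [-0.5  0.3 -0.8] -> [48.5 14.8  0.8]
blob 5466 x -52.0 -13.0 y -24.0 26.0 z 72.0 90.0 rgb [222. 190. 160.]
blob 6010 x 3.0 43.0 y -93.0 -37.0 z 64.0 90.0 rgb [183. 129.  69.]
blob 1025 x -1.0 13.0 y -93.0 -70.0 z 64.0 90.0 rgb [61. 50. 42.]
```

```bash
python3 -m handwheel '[{"tx":6,"ty":1.9,"tz":0,"roll":0},{"tx":6,"ty":1.9,"tz":0,"roll":0},{"tx":6,"ty":1.9,"tz":0,"roll":0},{"tx":6,"ty":1.9,"tz":0,"roll":0},{"tx":6,"ty":1.9,"tz":0,"roll":0},{"tx":6,"ty":1.9,"tz":0,"roll":0},{"tx":6,"ty":1.9,"tz":0,"roll":0},{"tx":6,"ty":1.9,"tz":0,"roll":0},{"tx":0,"ty":0,"tz":0,"roll":0}]'
python3 - <<'E'
from h import *
go(42,40,60.5)
blobs(.064,.09)
E
```

```text
t: 18.65
tool_pos: [0.5506, 0.0395, 0.0612]
tool_rot: [-1.741, -2.614, -0.0]
contact_force: [0.3, 0.2, -0.6]
opening: 0.016
grip_force: 0.0
t 18.65 at [ 35.4 -33.6] 61.2 yaw err 0.0028 tilt [-0.  0.] F [ 0.3  0.2 -0.6] -> [73.5  6.8  0.7]
blob 5155 x -60.0 -13.0 y -23.0 26.0 z 69.0 90.0 rgb [208. 176. 147.]
blob 6041 x 18.0 58.0 y -45.0 11.0 z 64.0 90.0 rgb [183. 130.  69.]
blob 1028 x 15.0 28.0 y -45.0 -23.0 z 64.0 90.0 rgb [61. 50. 42.]
```

Garlic is untouched and the shell is caged ahead of the fingers. Continue.

```bash
python3 -m handwheel '[{"tx":6,"ty":1.5,"tz":0,"roll":0},{"tx":6,"ty":1.5,"tz":0,"roll":0},{"tx":6,"ty":1,"tz":0,"roll":0},{"tx":6,"ty":1,"tz":0,"roll":0},{"tx":7,"ty":1,"tz":0,"roll":0},{"tx":7,"ty":0.5,"tz":0,"roll":0},{"tx":7,"ty":0,"tz":0,"roll":0},{"tx":7,"ty":0,"tz":0,"roll":0},{"tx":7,"ty":0,"tz":0,"roll":0},{"tx":7,"ty":0,"tz":0,"roll":0},{"tx":7,"ty":0,"tz":0,"roll":0},{"tx":0,"ty":0,"tz":0,"roll":0}]'
python3 - <<'E'
from h import *
go(12,138,60.5)
blobs(.064,.09)
E
```

```text
t: 19.7
tool_pos: [0.5281, 0.1094, 0.0612]
tool_rot: [-1.741, -2.614, -0.0]
contact_force: [0.9, -0.7, -1.0]
opening: 0.0161
grip_force: 0.0
t 19.7 at [41.3 39.6] 61.2 yaw err 0.0029 tilt [-0.  0.] F [ 0.9 -0.7 -1. ] -> [ 98.5 -29.1   0.7]
blob 5032 x 24.0 60.0 y 48.0 84.0 z 64.0 77.0 rgb [207. 145.  75.]
blob 1016 x 20.0 34.0 y 28.0 51.0 z 64.0 90.0 rgb [63. 51. 42.]
blob 1023 x 50.0 64.0 y 28.0 51.0 z 64.0 90.0 rgb [72. 56. 43.]
blob 2456 x -61.0 -23.0 y 8.0 26.0 z 66.0 90.0 rgb [147. 113.  92.]
blob 175 x -19.0 -14.0 y -2.0 4.0 z 73.0 88.0 rgb [196. 161. 134.]
```

```bash
python3 -m handwheel '[{"tx":6,"ty":-1,"tz":0,"roll":0},{"tx":6,"ty":-1.8,"tz":0,"roll":0},{"tx":6,"ty":-2,"tz":0,"roll":0},{"tx":6,"ty":-2,"tz":0,"roll":0},{"tx":6,"ty":-2,"tz":0,"roll":0},{"tx":6,"ty":-2,"tz":0,"roll":0},{"tx":6,"ty":-2,"tz":0,"roll":0},{"tx":6,"ty":-2,"tz":0,"roll":0},{"tx":6,"ty":-2,"tz":0,"roll":0},{"tx":6,"ty":-2,"tz":0,"roll":0},{"tx":6,"ty":-2,"tz":0,"roll":0},{"tx":0,"ty":0,"tz":0,"roll":0}]' && python3 -m handwheel '[{"tx":6,"ty":-2,"tz":0,"roll":0},{"tx":6,"ty":-1,"tz":0,"roll":0},{"tx":6,"ty":0,"tz":0,"roll":0},{"tx":6,"ty":0,"tz":0,"roll":0},{"tx":6,"ty":0,"tz":0,"roll":0},{"tx":2,"ty":0,"tz":0,"roll":0},{"tx":0,"ty":0,"tz":0,"roll":0}]' && python3 -m handwheel '[{"tx":0,"ty":0,"tz":-30,"roll":0},{"tx":-20,"ty":0,"tz":-36,"roll":0},{"tx":-20,"ty":-10,"tz":0,"roll":0},{"tx":0,"ty":0,"tz":0,"roll":0},{"tx":0,"ty":0,"tz":0,"roll":0}]' 0
python3 - <<'E'
from h import *
go(0,300,150)
blobs(.064,.09)
im=blobs(.02,.045,140,205)
cv2.imwrite("pics/w9.png",im[:,:,::-1])
E
```

```text
t: 20.75
tool_pos: [0.4833, 0.1619, 0.0611]
tool_rot: [-1.741, -2.614, 0.0]
contact_force: [0.1, 0.5, -0.0]
opening: 0.0161
grip_force: 0.0
t: 21.33
tool_pos: [0.4689, 0.1901, 0.0612]
tool_rot: [-1.742, -2.614, 0.0]
contact_force: [0.6, -0.9, 0.2]
opening: 0.0161
grip_force: 0.0
t: 21.75
tool_pos: [0.4757, 0.1482, 0.1278]
tool_rot: [1.745, 2.611, 0.001]
contact_force: [-0.2, 0.2, -0.5]
opening: -0.0003
grip_force: 0.0
t 21.75 at [ 7.7 95.6] 127.8 yaw err -0.0003 tilt [0.001 0.   ] F [-0.2  0.2 -0.5] -> [204.4  -7.8 -22.2]
blob 1802 x -102.0 -97.0 y 140.0 205.0 z 20.0 41.0 rgb [146. 139. 128.]
blob 1553 x 93.0 97.0 y 140.0 205.0 z 20.0 41.0 rgb [115. 112. 110.]
blob 1774 x 2.0 75.0 y 159.0 200.0 z 20.0 41.0 rgb [216. 173. 107.]
blob 1108 x -81.0 -38.0 y 150.0 188.0 z 20.0 28.0 rgb [231. 176. 106.]
blob 659 x 1.0 41.0 y 141.0 170.0 z 20.0 37.0 rgb [199. 141.  83.]
```

View pics/w9.png

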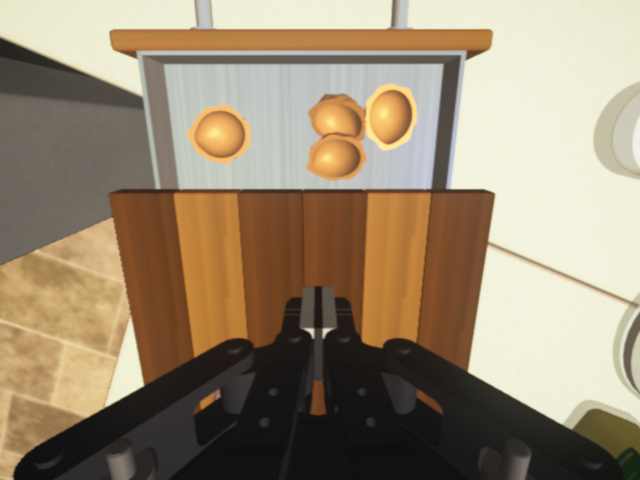

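All four shells lie in the tray at (220,133), (337,117), (336,158) and (391,114), one leaning on another below the board's underside. Next I go round outside the pull to shut the drawer.

```bash
python3 -m handwheel '[{"tx":30,"ty":-8,"tz":0,"roll":0},{"tx":40,"ty":0,"tz":0,"roll":0},{"tx":40,"ty":0,"tz":0,"roll":0},{"tx":40,"ty":0,"tz":0,"roll":0},{"tx":34,"ty":0,"tz":0,"roll":0},{"tx":20,"ty":0,"tz":0,"roll":0},{"tx":0,"ty":0,"tz":0,"roll":0},{"tx":0,"ty":0,"tz":0,"roll":0}]' && python3 -c "
from h import *
go(0,300,22)"
```

```text
t: 22.52
tool_pos: [0.3882, 0.3348, 0.1261]
tool_rot: [-1.738, -2.616, 0.003]
contact_force: [0.1, -0.3, -0.7]
opening: 0.0003
grip_force: 0.0
t 22.5167 at [ -1.6 301.4] 126.1 yaw err 0.005 tilt [-0.002 -0.001] F [ 0.1 -0.3 -0.7] -> [ -1.3   1.9 104.1]
```

```bash
python3 -m handwheel '[{"tx":0,"ty":1,"tz":20,"roll":0},{"tx":0,"ty":0,"tz":25,"roll":0},{"tx":0,"ty":0,"tz":25,"roll":0},{"tx":0,"ty":0,"tz":20,"roll":0},{"tx":0,"ty":0,"tz":13,"roll":0},{"tx":0,"ty":0,"tz":0,"roll":0},{"tx":0,"ty":0,"tz":0,"roll":0}]' && python3 -m handwheel '[{"tx":-6,"ty":0,"tz":0,"roll":0},{"tx":-6,"ty":0,"tz":0,"roll":0},{"tx":-6,"ty":0,"tz":0,"roll":0},{"tx":-6,"ty":0,"tz":0,"roll":0},{"tx":-6,"ty":0,"tz":0,"roll":0},{"tx":-6,"ty":0,"tz":0,"roll":0},{"tx":-6,"ty":0,"tz":0,"roll":0},{"tx":0,"ty":0,"tz":0,"roll":0}]' && python3 -c "
from h import *
go(0,202,22)"
```

```text
t: 23.1
tool_pos: [0.39, 0.3331, 0.0232]
tool_rot: [-1.744, -2.612, 0.004]
contact_force: [0.3, 1.2, 0.5]
opening: -0.0
grip_force: 0.0
t: 23.77
tool_pos: [0.4071, 0.2945, 0.0245]
tool_rot: [1.744, 2.612, -0.001]
contact_force: [0.2, -0.2, -0.2]
opening: 0.0003
grip_force: 0.0
t 23.7667 at [  0.4 257. ] 24.5 yaw err 0.0008 tilt [ 0.    -0.001] F [ 0.2 -0.2 -0.2] -> [-55.   -0.4   2.5]
```

```bash
python3 -m handwheel '[{"tx":-6,"ty":0,"tz":0,"roll":0},{"tx":-6,"ty":0,"tz":0,"roll":0},{"tx":-6,"ty":0,"tz":0,"roll":0},{"tx":-6,"ty":0,"tz":0,"roll":0},{"tx":-6,"ty":0,"tz":0,"roll":0},{"tx":-6,"ty":0,"tz":0,"roll":0},{"tx":-6,"ty":0,"tz":0,"roll":0}]' && python3 -m handwheel '[{"tx":-3,"ty":0,"tz":0,"roll":0},{"tx":-3,"ty":0,"tz":0,"roll":0},{"tx":-3,"ty":0,"tz":0,"roll":0},{"tx":-2,"ty":0,"tz":0,"roll":0},{"tx":0,"ty":0,"tz":0,"roll":0},{"tx":0,"ty":0,"tz":0,"roll":0}]' && python3 -c "
from h import *
go(0,201,22)"
```

```text
t: 24.35
tool_pos: [0.4227, 0.2562, 0.0242]
tool_rot: [-1.743, -2.613, 0.001]
contact_force: [-1.1, 1.1, 1.5]
opening: -0.0001
grip_force: 1.0
t: 24.85
tool_pos: [0.4269, 0.2464, 0.0241]
tool_rot: [1.743, 2.613, -0.001]
contact_force: [-0.0, 0.3, -0.5]
opening: -0.0
grip_force: 0.0
t 24.85 at [  0.3 204.9] 24.1 yaw err 0.0017 tilt [-0.    -0.001] F [-0.   0.3 -0.5] -> [-3.9 -0.3  2.1]
```

```bash
python3 -m handwheel '[{"tx":-1.5,"ty":0,"tz":0,"roll":0},{"tx":-1.5,"ty":0,"tz":0,"roll":0},{"tx":-1,"ty":0,"tz":0,"roll":0},{"tx":-1,"ty":0,"tz":0,"roll":0},{"tx":0,"ty":0,"tz":0,"roll":0}]' && python3 -c "
from h import *
go(0,201,22)"
```

```text
t: 25.27
tool_pos: [0.4288, 0.2419, 0.0242]
tool_rot: [-1.743, -2.614, 0.001]
contact_force: [-0.3, 0.4, -0.6]
opening: -0.0001
grip_force: 0.4
t 25.2667 at [  0.3 200.1] 24.2 yaw err 0.0016 tilt [-0. -0.] F [-0.3  0.4 -0.6] -> [ 0.9 -0.3  2.2]
```

```bash
python3 -m handwheel '[{"tx":-1,"ty":0,"tz":0,"roll":0},{"tx":-1,"ty":0,"tz":0,"roll":0},{"tx":0,"ty":0,"tz":0,"roll":0}]' && python3 -m handwheel '[{"tx":-1,"ty":0,"tz":0,"roll":0},{"tx":-1,"ty":0,"tz":0,"roll":0},{"tx":0,"ty":0,"tz":0,"roll":0}]' && python3 -c "
from h import *
go(0,201,22)"
```

```text
t: 25.52
tool_pos: [0.4296, 0.24, 0.0242]
tool_rot: [-1.743, -2.614, 0.0]
contact_force: [-1.2, 0.5, -0.1]
opening: -0.0001
grip_force: 0.4
t: 25.77
tool_pos: [0.4304, 0.2382, 0.0242]
tool_rot: [1.743, 2.614, -0.0]
contact_force: [-0.5, 0.3, 0.1]
opening: 0.0003
grip_force: 0.4
t 25.7667 at [  0.4 196. ] 24.2 yaw err 0.0016 tilt [-0. -0.] F [-0.5  0.3  0.1] -> [ 5.  -0.4  2.2]
```

```bash
python3 -m handwheel '[{"tx":-1,"ty":0,"tz":0,"roll":0},{"tx":-1,"ty":0,"tz":0,"roll":0},{"tx":0,"ty":0,"tz":0,"roll":0}]' && python3 -m handwheel '[{"tx":-1,"ty":0,"tz":0,"roll":0},{"tx":-0.5,"ty":0,"tz":0,"roll":0},{"tx":0,"ty":0,"tz":0,"roll":0}]' && python3 -c "
from h import *
go(0,201,22)"
```

```text
t: 26.02
tool_pos: [0.4308, 0.2372, 0.0243]
tool_rot: [-1.743, -2.612, -0.002]
contact_force: [-1.4, 4.2, -0.3]
opening: 0.0001
grip_force: 2.4
t: 26.27
tool_pos: [0.4309, 0.237, 0.0243]
tool_rot: [-1.742, -2.609, -0.004]
contact_force: [-4.1, 9.3, -0.3]
opening: -0.0002
grip_force: 4.8
t 26.2667 at [  0.4 194.7] 24.3 yaw err 0.0006 tilt [-0.002  0.005] F [-4.1  9.3 -0.3] -> [ 6.3 -0.4  2.4]
```

Firm stop at about 10 N. Back off, rise, and verify the bar's position against the shut value (185 mm).

```bash
python3 -m handwheel '[{"tx":12,"ty":0,"tz":0,"roll":0},{"tx":12,"ty":0,"tz":0,"roll":0},{"tx":0,"ty":0,"tz":-30,"roll":0},{"tx":0,"ty":0,"tz":-36,"roll":0},{"tx":0,"ty":0,"tz":-36,"roll":0},{"tx":-30,"ty":0,"tz":-30,"roll":0},{"tx":-36,"ty":0,"tz":-30,"roll":0},{"tx":-36,"ty":0,"tz":-30,"roll":0},{"tx":-26,"ty":0,"tz":-10,"roll":0},{"tx":0,"ty":0,"tz":0,"roll":0},{"tx":0,"ty":0,"tz":0,"roll":0}]'
python3 - <<'E'
from h import *
go(0,91,227)
o=ctrl.get_obs();K,E=cam("wrist",o);im,D=optics.get_image("wrist")
v,u=np.mgrid[:480,:640];P=(np.stack([(u-K[0,2])/K[0,0],(v-K[1,2])/K[1,1],np.ones_like(u)],-1)*D[...,None])@E[:3,:3].T+E[:3,3]
B=(P[...,:2]-C)@Rm*1000;z=P[...,2]
m=(D>0)&(abs(B[...,0])<40)&(z>.02)&(z<.036)&(B[...,1]>160)&(B[...,1]<290)
print("bar y",np.percentile(B[m][:,1],[5,50,95]),m.sum())
m=(D>0)&(abs(B[...,0])<100)&(abs(z-.039)<.004)&(B[...,1]>136);print("front y",np.percentile(B[m][:,1],[5,50,95]),m.sum())
blobs(.064,.11)
E
```

```text
t: 27.18
tool_pos: [0.4692, 0.1466, 0.2202]
tool_rot: [1.745, 2.61, 0.002]
contact_force: [-0.0, 1.1, 0.3]
opening: 0.0002
grip_force: 0.0
t 27.1833 at [ 1.2 96.6] 220.2 yaw err -0.0005 tilt [ 0.002 -0.   ] F [-0.   1.1  0.3] -> [-5.6 -1.2 -6.8]
bar y [174.59260201 178.90347051 183.26933664] 964
front y [136.05407127 137.69451931 139.03230712] 783
blob 1287 x -62.0 -27.0 y -12.0 26.0 z 69.0 110.0 rgb [181. 145. 119.]
```

The bar is at 179 mm, 6 mm further in than at the start, so the drawer was slightly ajar then and is now shut against its stop. The board is clear except for the garlic, which has not moved. Handing in.

```bash
python3 -c "
from station import ctrl
print(ctrl.finish_job())"
```

```text
the job is handed in; nothing more can be done
None
```

The job is handed in: all four shells were swept into the waste drawer, the drawer was pushed shut to its stop, and the garlic stayed where it stood; no verdict was shown.

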